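Open the toner canister whose locking hand is unknown

TASK

Take the orange push-and-turn cap off the black toner canister that is clamped in its stand. The cap locks like a bayonet and nobody knows which way this one opens: press it down, hold it down and try turning it one way, and if it stops almost at once try the other way; about 50 degrees frees it. Then lift it straight off and finish with the cap still held in the gripper, level, still and well clear above the canister (about a hand's breadth), leaving everything else on the desk where it is.

Things in the scene. Friction and masses are not known exactly. Their poses are not given: they have to be found in the camera images.
- canister: Black toner canister with a blue band (84 mm across) clamped in a square grey stand 124x124x12 mm on rubber feet; fixed: it neither moves nor turns. Origin: centre of the stand's underside on the desk; z up along the axis on which the cap sits, x and y along the stand's sides. Top of the neck (50 mm across) at z = 117 mm.
- cap: Orange ribbed cap, loose, about 0.06 kg, 66 mm across, 66 mm tall with its grip knob. Origin: centre of the underside of its skirt; z up, x towards the white mark on top. Skirt and top plate: z = 0 to 34 mm. Seated at the start: origin 96 mm above the desk on the canister's axis, x along the canister's x within 3 degrees. It lifts straight up once its two inner lugs stand under gaps in the neck.
- grip (a point): Middle of the cap's grip, 50 mm above the cap's origin: an upright round knurled orange knob, 26 mm across, from 34 to 66 mm above the cap's origin, on the cap's axis. Pinch it from above, at any yaw, and turn it about its own axis. Pressed, it turns with under 0.1 N m; against a hard stop the knob slips round in the fingers at some 0.5 to 1.5 N m.
- neck (a point): Point of the canister where the seated cap's origin lies, 96 mm above the desk; axes as the canister's. Pressed, the cap turns freely 9 degrees the wrong way to a hard stop, or 56 degrees the right way to a hard stop; from 46 to 56 degrees it can be lifted off. Whether that is clockwise or anticlockwise is drawn anew each time and cannot be seen.
- plunger (a joint): White spring plunger in the neck under the cap, m: 0 while the cap is seated, negative when the cap is pressed down, +0.002 when the cap is off. It pushes up with 6 N at 0 and 9 N at -0.006. The cap goes down 7 mm to a hard stop; it turns only when pressed down at least 4.5 mm (5 to 6.5 mm is right), and needs pressing for the first 30 degrees.
- stapler: Bystander, loose: blue desk stapler, 35x128x62 mm; origin at the centre of its underside. Leave it alone.
- navy_wallet: Bystander, loose: navy zipped wallet lying flat, 106x206x17 mm; origin at the centre of its underside. Leave it alone.
- box_cutter: Bystander, loose: yellow box cutter lying flat, 22x186x17 mm; origin at the centre of its underside. Leave it alone.
- balm_tin: Bystander, loose: dark red oblong tin, 84x112x26 mm; origin at the centre of its underside. Leave it alone.
- mobile_phone: Bystander, loose: black mobile phone lying flat, 150x74x8 mm; origin at the centre of its underside. Leave it alone.
- keys: Bystander, loose: bunch of keys with a red tag, 84x118x8 mm; origin at the centre of its underside. Leave it alone.
- calculator: Bystander, loose: white pocket calculator lying flat, 116x76x13 mm; origin at the centre of its underside. Leave it alone.
There are look-alikes about, which are no part of the job. Of the things shaped like the cap, the orange one is meant.

How it is judged (in metres and radians):
On the way, in this order (a step that is already met when the one before it is completed fails the run):
1. the cap is pressed down at least 4 mm (z of cap in the frame of canister below 0.092 m), for 0.05 s.
2. the cap, still on the neck, is turned at least 40 degrees (angle between the x axis of cap and the x axis of canister, either way round above 0.7 rad and z of cap in the frame of canister below 0.104 m and horizontal distance between cap and canister below 0.006 m), for 0.05 s.
At the end, for the whole second after the job is handed in: The cap is held in the fingers, 50 to 200 mm above its seated height, within 50 mm of the canister's axis sideways, within 0.2 rad of level, at rest and not touching the canister (z of cap in the frame of canister between 0.146 and 0.3 m and horizontal distance between cap and canister below 0.05 m and angle between cap's own z axis and vertical below 0.2 rad and linear speed of cap below 0.03 m/s and angular speed of cap below 0.3 rad/s and contact force between the fingers and cap above 2 N and contact force between cap and canister below 0.1 N); the arm keeps its last pose, push and grip.
It fails at once if a bystander is moved more than 30 mm (distance of any of stapler, navy_wallet, box_cutter, balm_tin, mobile_phone, keys, calculator from where it was at the start of the episode above 0.03 m).
It also fails if it takes over 45 s, if anything falls off the work surface, if the arm or the gripper's body presses on something with over 40 N, if the wrist force passes 120 N, or if a joint passes its speed limit or range.

ROBOT

A 6-joint arm with a two-finger parallel gripper is mounted at the origin on a cart in front of the work surface, level with it; the furniture and walls round the work are solid. World frame = base frame: x ahead of the robot, y to its left, z up, the work surface at z = 0. Lengths are in mm, angles in rad, forces in N, time in s.
With the tool pointing down it reaches from about 300 to 850 mm from the base axis. Payload 5.4 kg.
Tool frame: the origin (TCP) lies on the centre line of the jaws, within the pads' length; the fingertips stand 11 mm ahead of it and the grasp point (between the pads) lies 8 mm behind it; z points along the fingers, y is the line along which they close (so a half turn about z gives the same grasp; the last joint's range is limited). The gripper opens to 85 mm and grips with 20 to 120 N. Pads are 22 mm wide; open, the fingers measure 114 mm over their backs; the gripper's body (76 mm by 85 mm) begins 54 mm behind the grasp point. The pads swing forward as they close: fully open they stand 13 mm farther back than shut.
Start: joints at [-0.21, 0.158, 1.597, -0, 1.386, -0.21], TCP at [574.984, -0.018, 219.799] pointing down, gripper open.
Joint ranges: [-2.91, 2.91], [-0.94, 2.29], [0.18, 2.7], [-1.29, 4.43], [0.17, 2.64], [-3, 3]. Speed limits (rad/s): [2.57, 2.57, 3.14, 3.14, 3.14, 3.14].

INTERFACE

Orientations are given as a unit quaternion [x, y, z, w].
In Python, from bench import observe, grab_frame, camera_params, sign_off gives the robot as it stands. The module is installed in compiled form; this text tells all that it offers.
- The arm moves only by the tool arm_command, never from a script. Its argument "rows" is one flat list of numbers, 7 for each row, row after row: the opening, from 0 (shut) to 1 (fully open), then the shift along the tool's x, y, z each as a share of 300 mm, from -1 to 1, then the turn, a rotation vector about the tool's x, y, z each as a share of 120 degrees, from -1 to 1. A call has 1 to 10 rows; each row is the pose to reach, as a shift and turn from the pose commanded when the call began, along the tool's axes at that moment; what a row does not reach only later rows make up. A row lasts 1/12 s, in which the tool goes at most 41.7 mm and 7.16 degrees, less where a joint would pass 70% of its speed; a pose out of reach is approached as far as the arm can. A call with a number of a shift or a turn outside -1 to 1 is refused whole. A call with a gripper value outside its range is refused whole. The fingers move at their own pace and stop on an object; "newtons" is the grip in N (left out, the last holds). Time passes only in rows, so rows that repeat a pose let the fingers close. It gives the time, the measured TCP pose, the force, the opening and the grip force at its end, in the units of the state.
- observe(): the state, without advancing time (a new reading comes with each control period).
- grab_frame(name): name is "scene" or "side" or "wrist"; returns the picture (480x640x3 uint8, red, green, blue); there is no depth.
- camera_params(name): a dict with "vfov" (degrees; the focal length in pixels is half the picture's height over the tangent of half this angle, whatever the lens; pixels are square), "cx", "cy" (the principal point, pixels), "view" (4x4, takes a point from world to camera coordinates). Camera axes: x right, y down, z forward; pixel columns grow to the right and rows downward; lengths in mm; the calibration is good to about 2 mm. A picture is of the moment at which its call begins: read the wrist's pose just before it. camera_params takes no time and is no camera call; for the wrist camera it gives the pose at the moment of the call.
- sign_off(): hands the job in; it is judged then, once.
The state is a dict: "clock": time; "joint_pos": joint angles; "qvel": joint speeds; "joint_efforts": joint torques, N m; "eef_pos": TCP position; "orientation": TCP orientation; "wrist_force": force on the tool from outside, world axes, zero at the start; "moment": the same for the moment, N m; "grip_width": opening from 0.0 (shut) to 1.0 (fully open); "grasp_force": force on a finger pad.
Only numpy, scipy, OpenCV 4.12 (cv2) and the standard library are available. Lean on these libraries where they do the work, as an engineer would, in place of code of your own. Each camera call takes 0.05 s, during which the arm holds its last target. There are 200 camera calls.

## Working session

There is one attempt and no reset: what is moved stays moved. The work goes in short steps, Python scripts to look and compute and a tool call to move; the robot and the scene stay as the last step left them, time stands still between calls to the robot, and variables do not carry over. Pictures are saved under pics/ and viewed, at most 10 in all, crops included, and the job is handed in when it is done.

Besides the shell and the picture viewer there is one more tool, called after ">>>" as a command line: name --argument value ..., lists and objects as JSON in quotes. arm_command: Moves the arm, as the interface text tells. Shift numbers are shares of 300 mm and turn numbers shares of 120 degrees, none past 1 either way. Its arguments: {"type":"object","properties":{"rows":{"type":"array"},"newtons":{"type":"number"}},"required":["rows"]}

```bash
mkdir -p pics; python3 - <<'E'
from bench import *
import cv2, numpy as np
s=observe(); print(s)
for n in("scene","side","wrist"):
    p=camera_params(n); f=grab_frame(n); np.save(f"pics/{n}0.npy",f); np.save(f"pics/{n}0v.npy",np.array(p["view"]))
    print(n,p); cv2.imwrite(f"pics/{n}0.png",f[:,:,::-1])
E
```

```text
{'clock': 0.0, 'joint_pos': array([-2.10122137e-01,  1.59033818e-01,  1.59827691e+00,  5.95120551e-05,
        1.38620777e+00, -2.10080308e-01]), 'qvel': array([-0.00042935, -0.00020596, -0.00151294, -0.00036489,  0.00206594,
        0.00011485]), 'joint_efforts': array([ 1.96016467e-04, -3.96006632e+01, -3.31426942e+01, -2.07608541e-04,
        8.36965773e-03, -3.09808388e-05]), 'eef_pos': array([5.74362140e+02, 1.21119840e-01, 2.18803114e+02]), 'orientation': array([ 7.07125124e-01,  7.07087782e-01, -4.99372613e-04, -8.23832869e-04]), 'wrist_force': array([ 0.26759575,  0.84092877, -0.3867093 ]), 'moment': array([ 0.02149281, -0.02106403, -0.04340708]), 'grasp_force': 0.0, 'grip_width': 0.9993932919668629}
scene {'vfov': 53.91110302345897, 'cx': 323.2206427997062, 'cy': 240.5050518012302, 'view': array([[ 7.73217357e-01, -6.34115883e-01, -5.65390229e-03,
        -4.30989709e+02],
       [-4.31226176e-01, -5.19242314e-01, -7.37855951e-01,
         3.98735842e+02],
       [ 4.64950433e-01,  5.72961139e-01, -6.74934537e-01,
         7.77083940e+02],
       [ 0.00000000e+00,  0.0000000
[... 220 characters left out ...]
470e+02],
       [-2.77272519e-01,  5.91434734e-01, -7.57182214e-01,
         2.35277933e+02],
       [ 3.33301341e-01, -6.79933135e-01, -6.53147111e-01,
         1.06820351e+03],
       [ 0.00000000e+00,  0.00000000e+00,  0.00000000e+00,
         1.00000000e+00]])}
wrist {'vfov': 71.90515645463086, 'cx': 319.5572523722681, 'cy': 241.6582250054958, 'view': array([[ 9.99999988e-01,  1.45755721e-04, -4.83516436e-05,
        -5.75008294e+02],
       [ 1.53560113e-04, -9.51929011e-01,  3.06318683e-01,
        -3.96191673e+01],
       [-1.37963177e-06, -3.06318686e-01, -9.51929022e-01,
         3.78304310e+02],
       [ 0.00000000e+00,  0.00000000e+00,  0.00000000e+00,
         1.00000000e+00]])}
```

View pics/scene0.png

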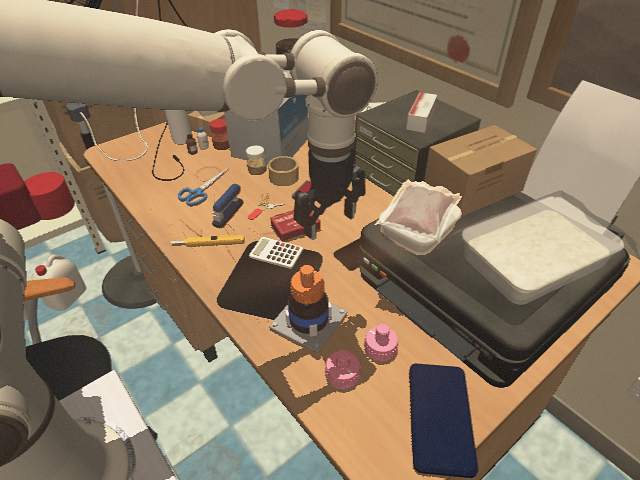

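View pics/side0.png

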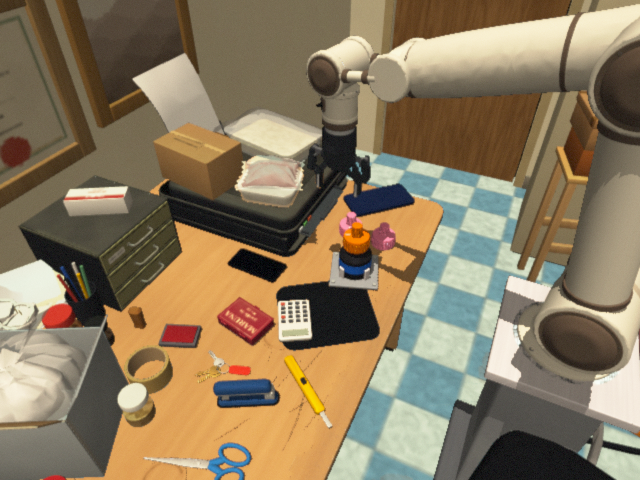

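The scene view shows the orange cap on the canister at (307,285). The look-alikes are two pink caps at (382,340) and (343,370). In the side view the orange one is at (356,240), with the pink ones at (350,224) and (383,236). The orange one on the canister with the blue band is the target. Next: one close crop to check the choice, and a triangulation.

```bash
cat > h.py <<'E'
from bench import *
import cv2, numpy as np
def mask(f):
    h=cv2.cvtColor(f,cv2.COLOR_RGB2HSV); m=cv2.inRange(h,(5,170,70),(16,255,255))
    n,l,st,c=cv2.connectedComponentsWithStats(m); return l,st,c
def ray(p,uv):
    V=np.array(p["view"]); R=V[:3,:3]; f=240/np.tan(np.radians(p["vfov"]/2))
    d=R.T@np.array([(uv[0]-p["cx"])/f,(uv[1]-p["cy"])/f,1]); return -R.T@V[:3,3], d/np.linalg.norm(d)
def proj(p,X):
    V=np.array(p["view"]); c=V[:3,:3]@X+V[:3,3]; f=240/np.tan(np.radians(p["vfov"]/2))
    return np.array([p["cx"]+f*c[0]/c[2],p["cy"]+f*c[1]/c[2]])
def tri(rs):
    A=sum(np.eye(3)-np.outer(d,d) for o,d in rs); b=sum((np.eye(3)-np.outer(d,d))@o for o,d in rs); return np.linalg.solve(A,b)
E
python3 - <<'E'
from h import *
ims=[]
for n,(u,v) in(("scene",(307,290)),("side",(356,245))):
    f=np.load(f"pics/{n}0.npy"); l,st,c=mask(f)
    for i in range(1,len(st)):
        if st[i][4]>40: print(n,st[i],c[i])
    ims.append(cv2.resize(f[v-45:v+45,u-60:u+60],None,fx=3.3,fy=3.3,interpolation=cv2.INTER_CUBIC))
cv2.imwrite("pics/crop.png",np.hstack(ims)[:,:,::-1])
E
```

```text
scene [291 265  33  39 478] [304.35774059 286.66736402]
scene [313 271  10  16  84] [317.03571429 278.57142857]
side [401   0  26  31 208] [412.40384615  16.12980769]
side [424   0   8  19  43] [427.46511628   8.13953488]
side [475   0  16  22  76] [483.52631579   8.93421053]
side [526   0  32  20 253] [539.7312253    8.88932806]
side [395  22  22  23  95] [403.37894737  33.81052632]
side [496  95  33  24 199] [511.90954774 107.54773869]
side [418 104   8  16  48] [422.10416667 111.875     ]
side [387 109  15  20  52] [392.65384615 117.36538462]
side [494 117  33  25 165] [507.52727273 128.24848485]
side [441 118  21  40 144] [452.29166667 138.86805556]
side [384 124  17  21  96] [391.63541667 133.76041667]
side [566 127  28  49 704] [578.97869318 154.84659091]
side [459 128  29  12  95] [472.15789474 133.47368421]
side [432 132  15  18  65] [440.46153846 141.53846154]
side [458 137  17  24  88] [466.76136364 149.56818182]
side [  2 139  28  27 436] [ 14.7706422  151.28669725]
side [475 144  12  16  52] [480.55769231 151.48076923]
side [492 148  12  13  41] [497.87804878 154.07317073]
side [502 159  16  11  47] [509.93617021 164.61702128]
side [500 168  12  10  41] [505.56097561 173.14634146]
side [342 222  29  33 639] [356.41784038 239.33020344]
side [128 307  17  22 217] [136.06451613 316.56221198]
```

View pics/crop.png

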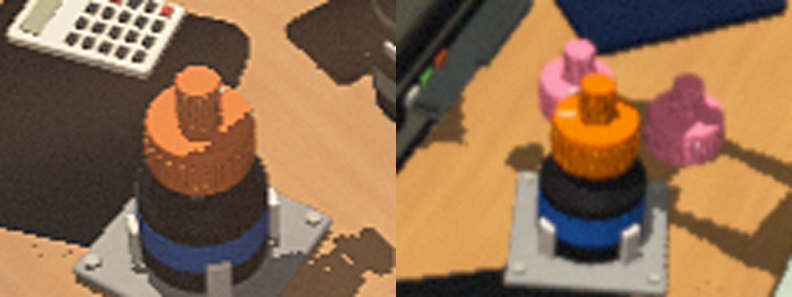

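View pics/wrist0.png

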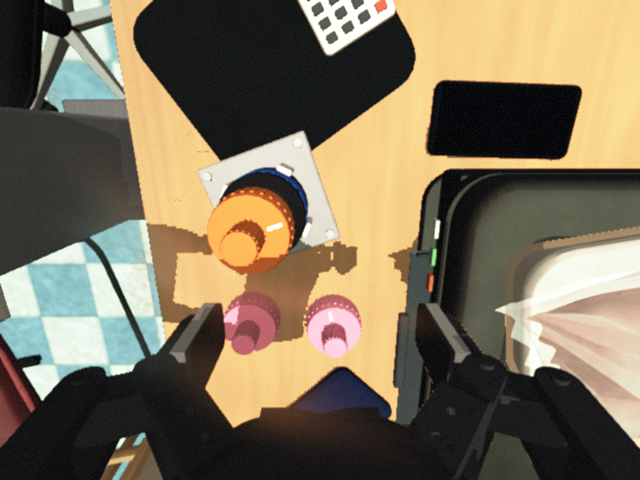

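The crop confirms the orange ribbed cap on the black canister with the blue band. The wrist view shows it at (250,230), with the knob top at about (241,246) and the white mark at (275,228). The pink caps are at (250,320) and (333,327). I'll triangulate the knob top from the three views.

```bash
python3 - <<'E'
from h import *
from scipy.spatial.transform import Rotation as Ro
P={n:camera_params(n) for n in("scene","side","wrist")}
px={"scene":(307,268),"side":(357.8,225.2),"wrist":(240,247)}
rs=[ray(P[n],px[n]) for n in px]; X=tri(rs); print(X)
for n,(o,d) in zip(px,rs): print(n,o+d*(162-o[2])/d[2], proj(P[n],X)-px[n])
s=observe(); print(s["eef_pos"],Ro.from_quat(s["orientation"]).as_matrix().round(3))
E
```

```text
[520.30431118   4.58307189 160.29190049]
scene [520.59236089   3.0854004  162.        ] [-0.56741431  0.25705288]
side [517.86241317   5.16617037 162.        ] [-0.88570869  0.13585002]
wrist [521.70896285   6.76860054 162.        ] [-1.25848359  2.24120091]
[5.74512805e+02 7.86609182e-02 2.19035249e+02] [[ 0.     1.    -0.001]
 [ 1.    -0.     0.   ]
 [ 0.    -0.001 -1.   ]]
```

>>> arm_command --rows '[1, 0.008, -0.09, 0.03, 0, 0, 0, 1, 0.016, -0.18, 0.07, 0, 0, 0, 1, 0.016, -0.18, 0.09, 0, 0, 0, 1, 0.016, -0.18, 0.09, 0, 0, 0, 1, 0.016, -0.18, 0.09, 0, 0, 0]'

```text
clock: 0.57
eef_pos: [521.4, 4.7, 192.9]
orientation: [0.707, 0.707, 0.0, 0.0]
wrist_force: [0.7, 0.4, -0.2]
grip_width: 0.997
grasp_force: 0.0
```

```bash
python3 - <<'E'
from h import *
s=observe(); print(s["eef_pos"],s["wrist_force"],s["clock"])
p=camera_params("wrist"); f=grab_frame("wrist"); cv2.imwrite("pics/w1.png",f[:,:,::-1])
print(p["view"].tolist())
for X in((520,5,162),(520,5,130)): print(proj(p,np.array(X,float)))
E
```

```text
[521.37372201   4.68393312 192.93424329] [ 0.70675238  0.38276078 -0.18838862] 0.5667
[[0.9999978485700842, 4.4697772331097204e-05, 0.0020738508419510496, -522.3454608531407], [-0.0005935650362038886, -0.9517972058160773, 0.3067274468991289, -26.971061968715397], [0.001987595470237522, -0.3067280179618734, -0.9517951315600589, 353.91873282771246], [0.0, 0.0, 0.0, 1.0]]
[316.21809335 270.97587582]
[316.56527354 252.94734695]
```

View pics/w1.png

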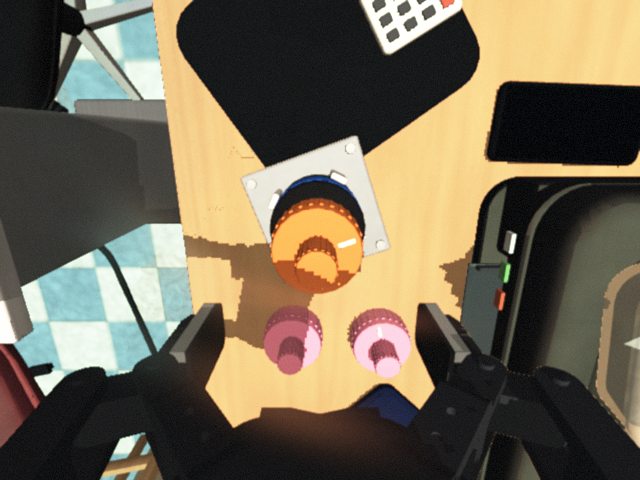

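```bash
python3 - <<'E'
from h import *
f=cv2.imread("pics/w1.png")
c=cv2.resize(f[190:300,255:380],None,fx=5,fy=5,interpolation=cv2.INTER_CUBIC)
p=dict(camera_params("wrist"))
for X,col in(((520.5,8,162),(255,0,0)),((520.5,8,130),(0,255,0))):
    r=13 if X[2]==162 else 33
    q=np.array([proj(p,np.array(X)+r*np.array([np.cos(a),np.sin(a),0])) for a in np.linspace(0,6.28,60)])
    cv2.polylines(c,[((q-(255,190)+.5)*5).astype(int)],True,col,1)
cv2.imwrite("pics/w1c.png",c)
E
```

```text
(no output)
```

View pics/w1c.png

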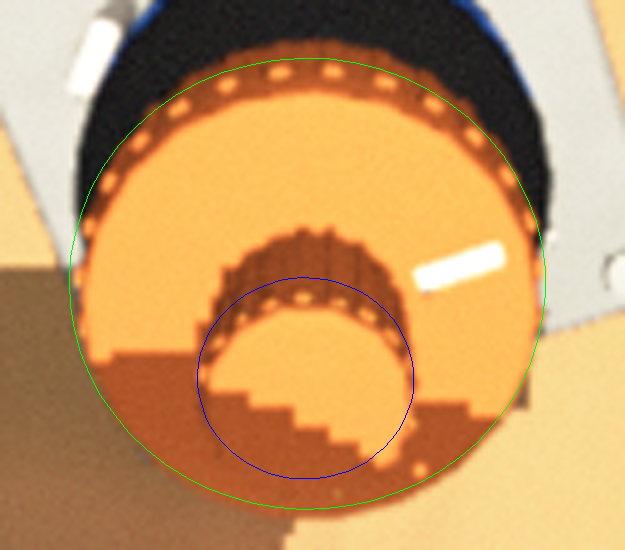

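The drawn circles put the cap axis at about (521, 5), within 1 mm of the TCP. I'll descend and close.

>>> arm_command --rows '[1, 0, 0, 0.06, 0, 0, 0, 1, 0, 0, 0.11, 0, 0, 0, 1, 0, 0, 0.147, 0, 0, 0, 1, 0, 0, 0.147, 0, 0, 0, 0.6, 0, 0, 0.147, 0, 0, 0, 0.6, 0, 0, 0.147, 0, 0, 0, 0.4, 0, 0, 0.147, 0, 0, 0, 0.4, 0, 0, 0.147, 0, 0, 0]' --newtons 60

```text
clock: 1.28
eef_pos: [521.8, 4.6, 149.8]
orientation: [0.707, 0.707, 0.001, 0.001]
wrist_force: [-0.3, -0.1, -0.5]
grip_width: 0.456
grasp_force: 0.0
```

>>> arm_command --rows '[0, 0, 0, 0, 0, 0, 0, 0, 0, 0, 0, 0, 0, 0, 0, 0, 0, 0, 0, 0, 0, 0, 0, 0, 0, 0, 0, 0, 0, 0, 0, 0, 0, 0, 0]'

```text
clock: 1.7
eef_pos: [521.4, 4.8, 149.3]
orientation: [0.707, 0.707, 0.0, 0.0]
wrist_force: [-2.4, 0.9, 4.6]
grip_width: 0.003
grasp_force: 2.5
```

```bash
python3 - <<'E'
from h import *
s=observe(); print(s)
a=grab_frame("scene");b=grab_frame("side")
c=[cv2.resize(f[v-50:v+50,u-60:u+60],None,fx=3.3,fy=3.3,interpolation=cv2.INTER_CUBIC) for f,u,v in((a,307,270),(b,356,225))]
cv2.imwrite("pics/g.png",np.hstack(c)[:,:,::-1])
E
```

```text
{'clock': 1.7, 'joint_pos': array([-2.22972133e-01,  8.49003428e-02,  1.82168195e+00,  1.27100237e-04,
        1.23394819e+00, -2.23043698e-01]), 'qvel': array([ 0.00069778,  0.0027912 ,  0.00032833,  0.00011245, -0.00378334,
       -0.00033453]), 'joint_efforts': array([-1.08447585e-01, -3.26080585e+01, -3.01825333e+01,  9.26500023e-02,
       -7.28251431e-01,  8.92937405e-04]), 'eef_pos': array([521.36262517,   4.76756259, 149.33115494]), 'orientation': array([7.07096208e-01, 7.07117152e-01, 3.33930912e-04, 4.17303008e-04]), 'wrist_force': array([-2.42462038,  0.94592205,  4.55734816]), 'moment': array([0.08252932, 0.38360495, 0.00225541]), 'grasp_force': 2.487961766892113, 'grip_width': 0.0030502897739031476}
```

View pics/g.png

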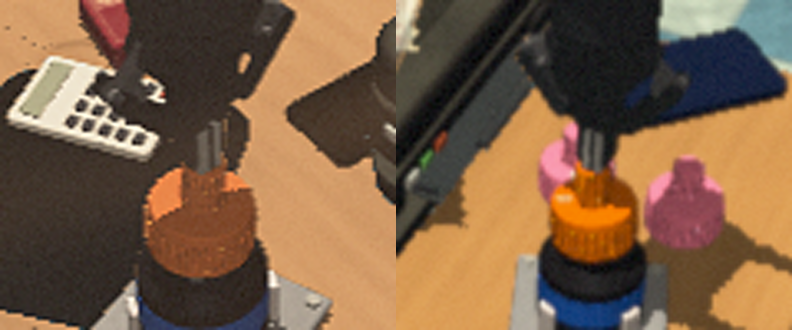

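The fingers shut fully (grip_width 0.003) and the pads seem to end at the knob's top, at crop (210,170) and (592,170). I'll triangulate the fingertip against where the TCP should project.

```bash
python3 - <<'E'
from h import *
P={n:camera_params(n) for n in("scene","side")}
print("tip",tri([ray(P["scene"],(310.6,271)),ray(P["side"],(355.6,226.5))]))
for z in(138,149,162):print(z,*[proj(P[n],np.array([521.4,4.8,z])) for n in P])
a=grab_frame("scene");b=grab_frame("side")
c=[cv2.resize(f[v-25:v+25,u-33:u+33],None,fx=6,fy=6,interpolation=cv2.INTER_CUBIC) for f,u,v in((a,307,270),(b,356,225))]
cv2.imwrite("pics/g2.png",np.hstack(c)[:,:,::-1])
s=observe();print(s["eef_pos"],s["wrist_force"],s["grasp_force"],s["grip_width"])
E
```

```text
tip [ 5.25868019e+02 -8.69088199e-02  1.51880051e+02]
138 [307.14036486 275.84613193] [356.01691419 232.2954064 ]
149 [306.97899323 271.97499063] [356.23395029 228.84891563]
162 [306.78489741 267.31882905] [356.49399652 224.71943246]
[521.40882488   4.74370547 149.27028858] [-2.7984287   0.04740205  4.63478319] 2.5771377235651016 -0.00397146048662061
```

View pics/g2.png

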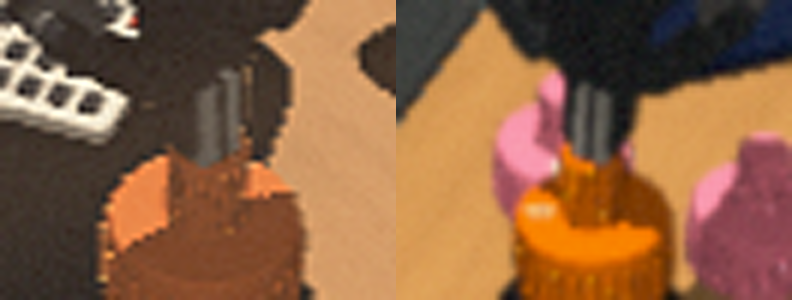

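Both views show the shut fingertips resting on top of the knob, so the tips sit higher than I assumed. I'll open part way, go lower in small steps while watching the force, then close.

>>> arm_command --rows '[0.6, 0, 0, -0.02, 0, 0, 0, 0.6, 0, 0, -0.02, 0, 0, 0, 0.6, 0, 0, -0.02, 0, 0, 0, 0.6, 0, 0, -0.02, 0, 0, 0, 0.6, 0, 0, 0, 0, 0, 0, 0.6, 0, 0, 0.02, 0, 0, 0, 0.6, 0, 0, 0.04, 0, 0, 0, 0.6, 0, 0, 0.04, 0, 0, 0]'

```text
clock: 2.57
eef_pos: [519.6, 5.1, 134.5]
orientation: [0.707, 0.707, -0.001, -0.002]
wrist_force: [-0.1, 0.5, -0.6]
grip_width: 0.596
grasp_force: 0.0
```

```bash
python3 - <<'E'
from h import *
a=grab_frame("scene");b=grab_frame("side")
c=[cv2.resize(f[v-30:v+30,u-40:u+40],None,fx=5,fy=5,interpolation=cv2.INTER_CUBIC) for f,u,v in((a,307,265),(b,356,220))]
cv2.imwrite("pics/g3.png",np.hstack(c)[:,:,::-1])
s=observe();print(s["eef_pos"],s["wrist_force"],s["grasp_force"],s["grip_width"])
E
```

```text
[520.48062939   4.87667833 135.94019061] [0.01365828 0.82714456 1.01047261] 0.0 0.5989856233089408
```

View pics/g3.png

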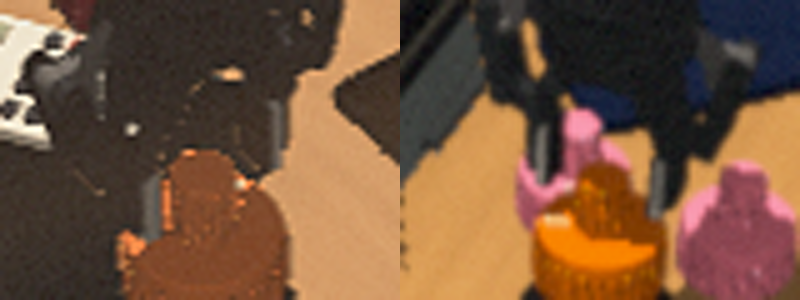

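The side view shows the fingers straddling the knob, with the tips at crop (543,185) and (660,215), still roughly 10 mm above the top plate. I'll go a little lower and close.

>>> arm_command --rows '[0.6, 0, 0, 0.015, 0, 0, 0, 0.6, 0, 0, 0.028, 0, 0, 0, 0.6, 0, 0, 0.028, 0, 0, 0, 0, 0, 0, 0.028, 0, 0, 0, 0, 0, 0, 0.028, 0, 0, 0, 0, 0, 0, 0.028, 0, 0, 0, 0, 0, 0, 0.028, 0, 0, 0, 0, 0, 0, 0.028, 0, 0, 0]' --newtons 60

```text
clock: 3.33
eef_pos: [520.9, 4.7, 128.6]
orientation: [0.707, 0.707, -0.0, -0.0]
wrist_force: [-3.0, -0.4, 4.0]
grip_width: 0.278
grasp_force: 58.7
```

Gripped with 58.7 N. Now I'll press in small steps.

>>> arm_command --rows '[0, 0, 0, 0.007, 0, 0, 0, 0, 0, 0, 0.013, 0, 0, 0, 0, 0, 0, 0.018, 0, 0, 0, 0, 0, 0, 0.018, 0, 0, 0, 0, 0, 0, 0.018, 0, 0, 0]'

```text
clock: 3.75
eef_pos: [520.9, 4.7, 123.8]
orientation: [0.707, 0.707, -0.0, -0.0]
wrist_force: [-5.2, 0.9, 8.1]
grip_width: 0.28
grasp_force: 59.6
```

>>> arm_command --rows '[0, 0, -0.003, 0.004, 0, 0, 0, 0, 0, -0.003, 0.004, 0, 0, 0, 0, 0, -0.003, 0.004, 0, 0, 0]'

```text
clock: 4.0
eef_pos: [520.9, 4.7, 123.1]
orientation: [0.707, 0.707, 0.001, 0.001]
wrist_force: [-2.9, -0.1, 8.5]
grip_width: 0.284
grasp_force: 59.5
```

>>> arm_command --rows '[0, 0, 0, 0.001, 0, 0, 0.04, 0, 0, 0, 0.001, 0, 0, 0.08, 0, 0, 0, 0.001, 0, 0, 0.12, 0, 0, 0, 0.001, 0, 0, 0.12, 0, 0, 0, 0.001, 0, 0, 0.12]'

```text
clock: 4.42
eef_pos: [520.8, 4.3, 122.8]
orientation: [0.79, 0.613, 0.0, 0.001]
wrist_force: [-2.9, -0.2, 8.9]
grip_width: 0.285
grasp_force: 59.4
```

```bash
python3 - <<'E'
from h import *
s=observe();print(s["eef_pos"],s["wrist_force"],s["moment"],s["joint_pos"][5],s["grasp_force"])
E
```

```text
[520.8092825    4.32002198 122.83100663] [-2.9279696  -0.2267057   8.89603141] [-0.13571865  0.71329327 -0.0603947 ] 0.028267051562106897 59.39977705478668
```

The moment is only 0.06 N m past 14°, so this is the free direction. I'll continue to about 51°, still pressed.

>>> arm_command --rows '[0, 0, 0, 0, 0, 0, 0.05, 0, 0, 0, 0, 0, 0, 0.1, 0, 0, 0, 0, 0, 0, 0.15, 0, 0, 0, 0, 0, 0, 0.2, 0, 0, 0, 0, 0, 0, 0.25, 0, 0, 0, 0, 0, 0, 0.305, 0, 0, 0, 0, 0, 0, 0.305, 0, 0, 0, 0, 0, 0, 0.305]'

```text
clock: 5.08
eef_pos: [520.7, 4.4, 122.8]
orientation: [0.943, 0.334, 0.001, 0.001]
wrist_force: [-3.4, -1.3, 8.6]
grip_width: 0.284
grasp_force: 59.4
```

```bash
python3 - <<'E'
from h import *
s=observe();print(s["eef_pos"],s["wrist_force"],s["moment"],s["joint_pos"][5],s["grasp_force"])
for n,u,v in(("scene",307,285),("side",356,240)):
    f=grab_frame(n)[v-35:v+35,u-35:u+35]; cv2.imwrite(f"pics/t_{n}.png",f[:,:,::-1])
    m=(f.min(2)>130)&(f.max(2)-f.min(2)<70); print(n,(np.argwhere(m)+(v-35,u-35))[:,::-1].mean(0) if m.any() else None,m.sum())
E
```

```text
[520.72205783   4.36590353 122.79965195] [-3.35962339 -1.31559375  8.61389892] [-0.14333833  0.73831248 -0.09861189] 0.667163533025718 59.389488101005554
scene [306.29268293 298.49085366] 328
side [337.51396648 264.01675978] 179
```

>>> arm_command --rows '[0, 0, 0, -0.01, 0, 0, 0, 0, 0, 0, -0.02, 0, 0, 0, 0, 0, 0, -0.03, 0, 0, 0, 0, 0, 0, -0.04, 0, 0, 0, 0, 0, 0, -0.04, 0, 0, 0]'

```text
clock: 5.6
eef_pos: [520.4, 4.8, 133.6]
orientation: [0.943, 0.334, 0.0, 0.0]
wrist_force: [-1.0, -0.7, -0.3]
grip_width: 0.281
grasp_force: 58.9
```

No resistance, so it's free. I'll lift it clear.

>>> arm_command --rows '[0, 0, 0, -0.03, 0, 0, 0, 0, 0, 0, -0.08, 0, 0, 0, 0, 0, 0, -0.15, 0, 0, 0, 0, 0, 0, -0.22, 0, 0, 0, 0, 0, 0, -0.28, 0, 0, 0, 0, 0, 0, -0.31, 0, 0, 0, 0, 0, 0, -0.32, 0, 0, 0, 0, 0, 0, -0.32, 0, 0, 0, 0, 0, 0, -0.32, 0, 0, 0, 0, 0, 0, -0.32, 0, 0, 0]'

```text
clock: 6.43
eef_pos: [519.2, 5.0, 227.8]
orientation: [0.943, 0.334, -0.001, -0.001]
wrist_force: [-0.2, 0.2, -0.6]
grip_width: 0.28
grasp_force: 58.9
```

```bash
python3 - <<'E'
from h import *
s=observe();print(s["eef_pos"],s["wrist_force"],s["qvel"].round(4),s["grasp_force"])
a=grab_frame("scene");b=grab_frame("side")
cv2.imwrite("pics/end.png",np.hstack([cv2.resize(f[v-75:v+75,u-65:u+65],None,fx=3,fy=3) for f,u,v in((a,307,270),(b,356,225))])[:,:,::-1])
E
```

```text
[519.23683434   5.01273646 227.79098452] [-0.17082167  0.24108978 -0.62160824] [-0.0003  0.0011 -0.0019 -0.0023  0.0014 -0.0004] 58.90434443950653
```

View pics/end.png

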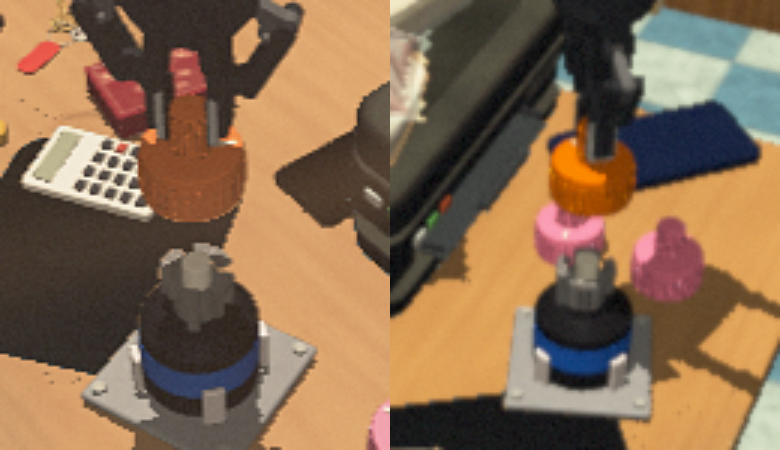

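The cap is off, level, and held in the fingers about 100 mm above its seated height: at crop (190,165) in the scene view and (593,178) in the side view. The bare neck is visible below it. Handing in.

```bash
python3 -c "from bench import *; print(sign_off())"
```

```text
the job is handed in; nothing more can be done
None
```

The orange cap is off the canister and held level and still in the gripper, about 100 mm above its seated height; the job was handed in at about 6.5 s on the robot's clock, with no verdict returned, and the arm did not go near the bystanders.

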